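Set the bud vases on their drip discs

TASK

Get the three narrow-necked bud vases ready for glaze firing: stand each one upright in the middle of its own round drip disc, the largest vase on the largest disc, the middle one on the middle disc and the smallest on the smallest. Set them down gently, and leave the two straight cups, the glaze jar and the timer standing where they are.

Things in the scene. Friction and masses are not known exactly. Their poses are not given: they have to be found in the camera images.
- vase_large: largest narrow-necked bud vase: loose, solid, plain terracotta-brown unglazed clay, 100 mm tall, about 250 g. Straight-sided body 60 mm across from 18 to 70 mm above the base (grasp there), tapering below to a flat foot 44 mm across; above it a shoulder, a neck 24 mm and a lip 31 mm across with a dark mouth. Origin: centre of its underside, z up its axis.
- vase_medium: middle-sized narrow-necked bud vase: loose, solid, plain terracotta-brown unglazed clay, 85 mm tall, about 180 g. Straight-sided body 50 mm across from 14 to 59 mm above the base (grasp there), tapering below to a flat foot 36 mm across; above it a shoulder, a neck 20 mm and a lip 27 mm across with a dark mouth. Origin: centre of its underside, z up its axis.
- vase_small: smallest narrow-necked bud vase: loose, solid, plain terracotta-brown unglazed clay, 70 mm tall, about 120 g. Straight-sided body 40 mm across from 10 to 48 mm above the base (grasp there), tapering below to a flat foot 30 mm across; above it a shoulder, a neck 16 mm and a lip 23 mm across with a dark mouth. Origin: centre of its underside, z up its axis.
- disc_large: the largest drip disc: flat round brown fireclay disc 96 mm in diameter and 10 mm thick with a pale kiln-washed top inside a 7 mm brown border, lying flat on the surface, does not shift. Origin at the centre of its underside, its top 10 mm above.
- disc_medium: the middle-sized drip disc: flat round brown fireclay disc 78 mm in diameter and 10 mm thick with a pale kiln-washed top inside a 7 mm brown border, lying flat on the surface, does not shift. Origin at the centre of its underside, its top 10 mm above.
- disc_small: the smallest drip disc: flat round brown fireclay disc 60 mm in diameter and 10 mm thick with a pale kiln-washed top inside a 7 mm brown border, lying flat on the surface, does not shift. Origin at the centre of its underside, its top 10 mm above.
- cup_wide: the wider cup, to be left alone: straight-sided open cup with a wide mouth, no neck, same unglazed clay as the vases, 58 mm in diameter, 75 mm tall, loose. Origin at the centre of its underside.
- cup_narrow: the narrower cup, to be left alone: straight-sided open cup with a wide mouth, no neck, same unglazed clay as the vases, 44 mm in diameter, 62 mm tall, loose. Origin at the centre of its underside.
- glaze_jar: white glaze jar with a white screw lid, to be left alone: 60 mm in diameter, 98 mm tall, loose. Origin at the centre of its underside. (More such jars stand fixed beyond it at the far left.)
- timer: white wind-up kiln timer with a dark dial, to be left alone: about 62 x 68 mm, 62 mm tall, loose. Origin at the centre of its underside.
Mind the look-alikes: they are no part of the job. Leave any purple look-alike of the vase_small alone.

How it is judged (in metres and radians):
At the end, for the whole second after the job is handed in: Each vase stands upright (within about 6 degrees), released and at rest on the top of the disc of its own size, its axis within 14 mm of the disc's centre; both cups, the glaze jar and the timer are upright and within 20 mm of where they stood (horizontal distance between vase_large and disc_large below 0.014 m and z of vase_large in the frame of disc_large between 0.006 and 0.014 m and angle between each of vase_large, vase_medium, vase_small's own z axis and vertical below 0.1 rad and linear speed of each of vase_large, vase_medium, vase_small, cup_wide, cup_narrow, glaze_jar, timer below 0.02 m/s and angular speed of each of vase_large, vase_medium, vase_small below 0.2 rad/s and horizontal distance between vase_medium and disc_medium below 0.014 m and z of vase_medium in the frame of disc_medium between 0.006 and 0.014 m and horizontal distance between vase_small and disc_small below 0.014 m and z of vase_small in the frame of disc_small between 0.006 and 0.014 m and distance of each of cup_wide, cup_narrow, glaze_jar, timer from where it was at the start of the episode below 0.02 m and angle between each of cup_wide, cup_narrow, glaze_jar, timer's own z axis and vertical below 0.15 rad); the robot touches nothing.
It fails at once if a cup, the glaze jar or the timer was shifted or knocked over (distance of any of cup_wide, cup_narrow, glaze_jar, timer from where it was at the start of the episode above 0.025 m).
It fails at once if a vase was knocked over (angle between any of vase_large, vase_medium, vase_small's own z axis and vertical above 1 rad).
It fails at once if a vase was dropped or slammed onto a disc (contact force between any of vase_large, vase_medium, vase_small and disc_large above 60 N or contact force between any of vase_large, vase_medium, vase_small and disc_medium above 60 N or contact force between any of vase_large, vase_medium, vase_small and disc_small above 60 N).
It fails at once if a vase fell or was thrust down onto its disc faster than 0.4 m/s ((horizontal distance between vase_large and disc_large below 0.03 m and z of vase_large in the frame of disc_large below 0.03 m and linear speed of vase_large above 0.4 m/s) or (horizontal distance between vase_medium and disc_medium below 0.03 m and z of vase_medium in the frame of disc_medium below 0.03 m and linear speed of vase_medium above 0.4 m/s) or (horizontal distance between vase_small and disc_small below 0.03 m and z of vase_small in the frame of disc_small below 0.03 m and linear speed of vase_small above 0.4 m/s)).
It also fails if it takes over 93 s, if anything falls off the work surface, if the arm or the gripper's body presses on something with over 40 N, if the wrist force passes 120 N, or if a joint passes its speed limit or range.

ROBOT

A 6-joint arm with a two-finger parallel gripper is mounted at the origin on a cart in front of the work surface, level with it; the furniture and walls round the work are solid. World frame = base frame: x ahead of the robot, y to its left, z up, the work surface at z = 0. Lengths are in mm, angles in rad, forces in N, time in s.
With the tool pointing down it reaches from about 375 to 825 mm from the base axis. Payload 5.5 kg.
Tool frame: the origin (TCP) lies between the finger pads; the fingertips stand bot.tcp_to_tips ahead of it and the grasp point (between the pads) is the TCP (bot.tcp_to_tips is the distance from the TCP to the fingertips, in mm); z points along the fingers, y is the line along which they close (so a half turn about z gives the same grasp; the last joint's range is limited). The gripper opens to 85 mm and grips with 20 to 120 N. Pads are 22 mm wide; open, the fingers measure 114 mm over their backs; the gripper's body (76 mm by 85 mm) begins 54 mm behind the grasp point. The pads swing forward as they close: fully open they stand 13 mm farther back than shut.
Start: joints at [-1.235, 0.314, -0.047, 1.21, 0, 1.571], TCP at [197.711, -566.485, 250.299] pointing down, gripper open.
Joint ranges: [-2.67, 2.67], [-0.69, 1.73], [-1.03, 1.25], [-2.08, 2.16], [-1.42, 1.45], [-3.14, 3.14]. Speed limits (rad/s): [2.39, 2.39, 3.01, 3.14, 3.14, 3.14].

INTERFACE

Orientations are given as a rotation vector (axis times angle).
In Python, from rig import bot gives the robot as it stands.
- The arm moves only by the tool arm_command, never from a script. Its argument "steps" is a list of rows, each a list of 3 entries, a list of its own where there are three numbers: the shift along the tool's x, y, z in m, then the turn about the tool's z in degrees, then the opening, from -1 (shut) to 1 (fully open). A call has 1 to 8 rows; each row shifts and turns the commanded pose from where the row before left it, along the tool's axes as they then stand; what a row does not reach is not made up. A row lasts 1/10 s, in which the tool goes at most 50 mm and 8.59 degrees, less where a joint would pass 70% of its speed; a pose out of reach is approached as far as the arm can. A call is refused whole if a number of a shift passes 0.05 or a number of a turn 8.59, either way. A call with a gripper value outside its range is refused whole. The fingers move at their own pace and stop on an object; "newtons" is the grip in N (left out, the last holds). Time passes only in rows, so rows that do not move let the fingers close. It gives the time, the measured TCP pose, the force, the opening and the grip force at its end, in the units of the state.
- bot.get_state(): the state, without advancing time (a new reading comes with each control period).
- bot.camera(name): name is "side" or "top"; returns a dict with "frame" (480x640x3 uint8, red, green, blue), "mtx" (3x3 intrinsics, pixels), "distortion" ([k1, k2, p1, p2, k3] as OpenCV has them; the pictures are not rectified), "position" and "attitude" of the camera in the world. Camera axes: x right, y up, looking along -z (the intrinsics and any distortion apply to the point x, -y, -z); pixel columns grow to the right and rows downward; lengths in mm; the calibration is good to about 2 mm. A picture is of the moment at which its call begins. There is no depth.
- bot.job_done(): hands the job in; it is judged then, once.
Trained networks look in a picture, given as the dict that the camera call returned (one of the last four; its "shot" number tells which), for a name from the list of things; names that differ only in an ending like _2 or _b are one class to them, and where a whole thing is asked for, a point or a joint stands for the part that bears it (a point fixed in the world has none). Each returns a list of dicts, best first, with "p" (0 to 1); they miss things now and then, are a little off and sometimes report something else, mostly with a low value. They report only what shows in the picture. A call takes as long as a camera call. They do not tell look-alikes from the thing itself.
- bot.silhouettes(picture, thing): "region" (480x640 bool, what is visible of it) and "box" ([left, top, width, height] in pixels, round what is visible of it).
- bot.landmark_of(picture, thing): "position" ([row, column] in pixels: a listed point, or the origin of a listed thing).
The state is a dict: "time_s": time; "qpos": joint angles; "qd": joint speeds; "joint_efforts": joint torques, N m; "ee_pos": TCP position; "eef_rot": TCP orientation; "contact_force": force on the tool from outside, world axes, zero at the start; "wrist_torque": the same for the moment, N m; "finger_gap": finger opening in mm; "finger_force": force on a finger pad.
Only numpy, scipy, OpenCV 4.12 (cv2) and the standard library are available. Lean on these libraries where they do the work, as an engineer would, in place of code of your own. Each camera call takes 0.05 s, during which the arm holds its last target. There are 200 camera calls.

## Working session

There is one attempt and no reset: what is moved stays moved. The work goes in short steps, Python scripts to look and compute and a tool call to move; the robot and the scene stay as the last step left them, time stands still between calls to the robot, and variables do not carry over. Pictures are saved under pics/ and viewed, at most 14 in all, crops included, and the job is handed in when it is done.

Besides the shell and the picture viewer there is one more tool, called after ">>>" as a command line: name --argument value ..., lists and objects as JSON in quotes. arm_command: Moves the arm, as the interface text tells. Its arguments: {"type":"object","properties":{"steps":{"type":"array","items":{"type":"array"}},"newtons":{"type":"number"}},"required":["steps"]}

```bash
mkdir -p pics; ls; python3 - <<'E'
from rig import bot
import cv2
for n in ("side","top"):
    c=bot.camera(n); cv2.imwrite(f"pics/{n}0.png",c["frame"][:,:,::-1])
    print(n,c["mtx"],c["distortion"],c["position"],c["attitude"])
    for t in "vase_large vase_medium vase_small disc_large disc_medium disc_small cup_wide cup_narrow glaze_jar timer".split():
        print(t,[(round(d["p"],2),[int(v) for v in d["box"]]) for d in bot.silhouettes(c,t)],[(round(d["p"],2),[round(float(v)) for v in d["position"]]) for d in bot.landmark_of(c,t)])
print(bot.get_state(),bot.tcp_to_tips)
E
```

```text
pics
side [[483.00524969   0.         323.1559793 ]
 [  0.         483.00524969 242.49411312]
 [  0.           0.           1.        ]] [-0.09013876  0.          0.          0.          0.        ] [164.98959625 680.64605324 631.13125571] [ 0.27393974 -1.06869723 -2.3959596 ]
vase_large [(0.6, [365, 176, 32, 53])] [(0.59, [221, 384])]
vase_medium [(0.62, [344, 137, 29, 43]), (0.3, [315, 168, 32, 42])] [(0.78, [175, 354])]
vase_small [(0.67, [358, 264, 23, 41]), (0.66, [228, 252, 21, 41])] [(0.78, [287, 243]), (0.64, [295, 368])]
disc_large [(0.94, [156, 309, 59, 54])] [(0.81, [335, 187])]
disc_medium [(0.67, [277, 223, 42, 32]), (0.45, [235, 356, 37, 37]), (0.2, [313, 171, 34, 39])] [(0.55, [241, 299])]
disc_small [(0.67, [235, 356, 37, 37])] [(0.79, [377, 250])]
cup_wide [(0.91, [388, 154, 35, 46]), (0.4, [348, 138, 22, 41]), (0.4, [286, 255, 38, 68])] [(0.72, [193, 405])]
cup_narrow [(0.91, [328, 235, 27, 39])] [(0.76, [266, 338]), (0.47, [222, 383]), (0.16, [337, 187])]
glaze_jar [(0.91, [285, 255, 37, 66])] [(0.61, [306, 303])]
timer [(0.68, [312, 171, 34, 39])] [(0.86, [202, 32
[... 1017 characters left out ...]
]
{'time_s': 2.1, 'qpos': array([-1.23501043e+00,  3.13496744e-01, -4.71173168e-02,  1.21019101e+00,
        1.04384777e-05,  1.57082290e+00]), 'qd': array([ 0.0017073 , -0.00046079,  0.0005703 , -0.00141095, -0.00019706,
        0.00035423]), 'joint_efforts': array([-1.72175082e-04, -5.39450061e+01,  3.40042806e+01,  1.73284345e-03,
        1.70965893e-05,  4.39754814e-06]), 'ee_pos': array([ 197.7067702 , -566.48110837,  250.29384183]), 'eef_rot': array([-3.09741564e+00, -5.24933895e-01, -1.38703697e-05]), 'contact_force': array([-0.11350993,  0.51897791, -0.17841491]), 'wrist_torque': array([-0.04118457,  0.00233803, -0.00346509]), 'finger_force': 0.0, 'finger_gap': 85.3490650241441} 19.0
```

View both.

View pics/side0.png

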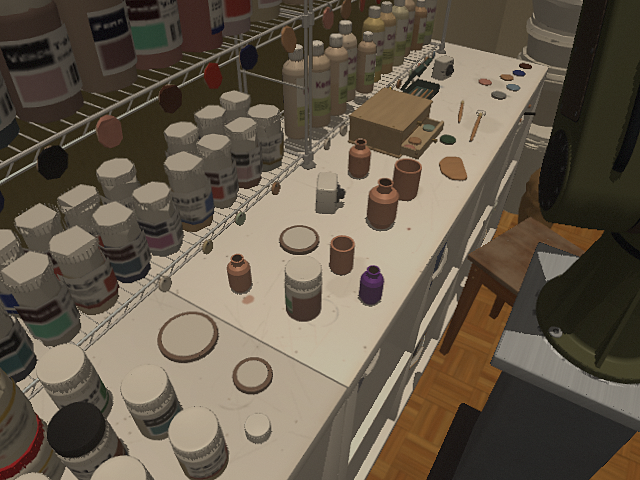

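View pics/top0.png

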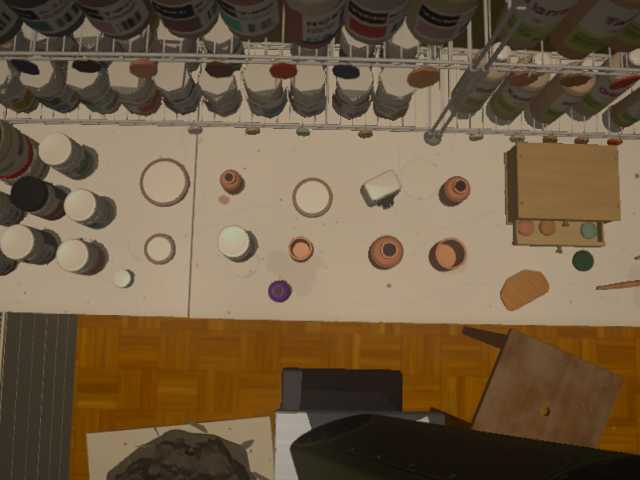

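```bash
python3 - <<'E'
import cv2
a=cv2.imread("pics/side0.png")[125:400,145:435]; b=cv2.imread("pics/top0.png")[130:320,130:480]
cv2.imwrite("pics/sidec.png",cv2.resize(a,None,fx=2.1,fy=2.1,interpolation=cv2.INTER_CUBIC))
cv2.imwrite("pics/topc.png",cv2.resize(b,None,fx=2.28,fy=2.28,interpolation=cv2.INTER_CUBIC))
E
```

```text
(no output)
```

View pics/sidec.png

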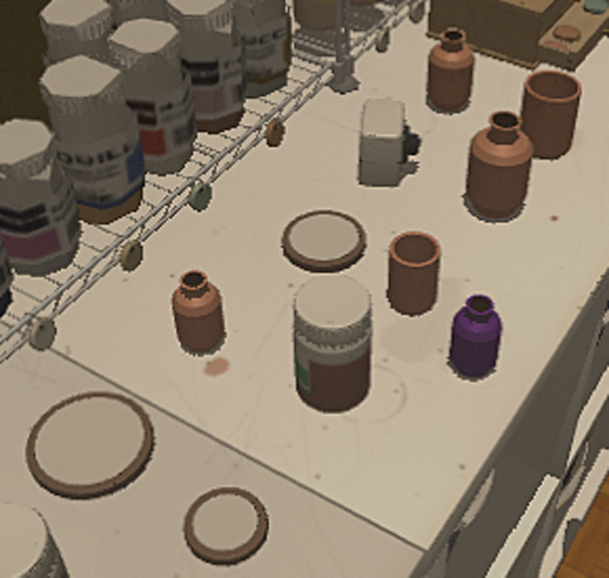

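View pics/topc.png

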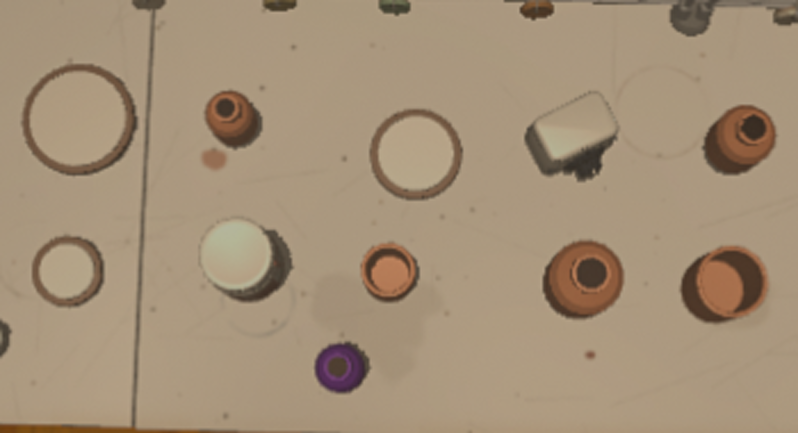

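Top picture: the discs are at (col,row) large (164,182), medium (312,197) and small (159,248). The brown necked vases are at large (386,252), medium (456,189) and small (231,180). The jar is at (236,242), the narrow cup at (300,249), the wide cup at (448,254) and the timer at (381,188).

There are two candidates for vase_small: brown (231,180) and purple (279,291). The purple one is the look-alike to leave alone. The enlarged crops confirm that the one at (231,180) is plain terracotta with a neck.

```bash
cat > loc.py <<'E'
import numpy as np, cv2
from scipy.spatial.transform import Rotation as R
from scipy.optimize import least_squares
PROF={'vase_large':[(0,22),(18,30),(70,30),(100,15.5)],'vase_medium':[(0,18),(14,25),(59,25),(85,13.5)],'vase_small':[(0,15),(10,20),(48,20),(70,11.5)],
'disc_large':[(0,48),(10,48)],'disc_medium':[(0,39),(10,39)],'disc_small':[(0,30),(10,30)],'cup_wide':[(0,29),(75,29)],'cup_narrow':[(0,22),(62,22)],'glaze_jar':[(0,30),(98,30)],'timer':[(0,33),(62,33)]}
A=np.linspace(0,2*np.pi,72)
def proj(c,P):
    M=R.from_rotvec(c["attitude"]).as_matrix()
    Q=(np.asarray(P,float)-c["position"])@M*[1,-1,-1]
    return cv2.projectPoints(Q,np.zeros(3),np.zeros(3),c["mtx"],np.array(c["distortion"],float))[0][:,0]
def pts(t,x,y,z=0):
    return np.vstack([np.c_[x+r*np.cos(A),y+r*np.sin(A),0*A+h+z] for h,r in PROF[t]])
def box(c,t,x,y,z=0):
    p=proj(c,pts(t,x,y,z)); return np.r_[p.min(0),p.max(0)]
def ray(c,uv,z):
    n=cv2.undistortPoints(np.array([[uv]],float),c["mtx"],np.array(c["distortion"],float))[0,0]
    d=R.from_rotvec(c["attitude"]).as_matrix()@[n[0],-n[1],-1]
    p=np.array(c["position"]); return p+d*(z-p[2])/d[2]
def fit(obs,t,x0,z=0):
    """obs: list of (cam, [l,t,w,h])"""
    def f(p): return np.concatenate([box(c,t,*p,z)-[b[0],b[1],b[0]+b[2],b[1]+b[3]] for c,b in obs])
    s=least_squares(f,x0,loss='soft_l1',f_scale=1.)
    return s.x,f(s.x)
E
python3 - <<'E'
from rig import bot
from loc import *
S=bot.camera("side");T=bot.camera("top")
import pickle;pickle.dump({k:{a:b for a,b in c.items()} for k,c in dict(side=S,top=T).items()},open("c0.pkl","wb"))
def seg(c,l,t,w,h):  # own colour segmentation: brown in window -> largest component box
    hsv=cv2.cvtColor(c["frame"],cv2.COLOR_RGB2HSV)[t:t+h,l:l+w]
    m=((hsv[...,1]>85)|(hsv[...,2]<70)).astype('uint8')
    n,_,st,_=cv2.connectedComponentsWithStats(m); b=st[1+np.argmax(st[1:,4])]
    return [b[0]+l-.5,b[1]+t-.5,b[2],b[3]]
net={'vase_large':([365,176,32,53],None),'vase_medium':([348,137,23,43],None),'vase_small':([228,252,21,41],None),
'disc_large':([156,309,59,54],[141,155,48,52]),'disc_medium':([277,223,42,32],[293,179,36,36]),'disc_small':([235,356,37,37],[142,232,33,33]),
'cup_wide':([388,154,35,46],[427,241,38,32]),'cup_narrow':([328,235,27,39],[286,236,27,23]),'glaze_jar':([285,255,37,66],[214,225,39,34]),'timer':([312,171,34,39],[358,171,40,34])}
topw={'vase_large':(364,228,44,48),'vase_medium':(436,170,40,40),'vase_small':(212,163,38,36),'disc_large':(132,150,60,64),'disc_medium':(286,170,54,54),'disc_small':(138,228,44,40),'cup_narrow':(280,230,40,36),'cup_wide':(424,232,50,44)}
sidew={'vase_small':(218,245,42,52),'vase_medium':(342,132,36,52),'vase_large':(358,172,46,62),'disc_large':(150,304,74,64),'disc_medium':(272,218,54,42),'disc_small':(228,350,52,50),'cup_narrow':(322,230,40,50)}
for t in PROF:
    sb=seg(S,*sidew[t]) if t in sidew else net[t][0]
    tb=seg(T,*topw[t]) if t in topw else net[t][1]
    x0=ray(T,(tb[0]+tb[2]/2,tb[1]+tb[3]/2),20)[:2]
    for nm,o in (("both",[(S,sb),(T,tb)]),("top",[(T,tb)]),("side",[(S,sb)])):
        x,r=fit(o,t,x0); print(t,nm,x.round(1),r.round(1))
print(ray(T,(279,291),60))
for u in ((20,312),(195,312),(195,128),(330,133),(455,133)): print(u,ray(T,u,0).round())
E
```

```text
vase_large both [447.2 -39.1] [ 2.9  5.4 -3.4  0.1  0.4 -0.2  0.1 -0.1]
vase_large top [446.9 -38.6] [ 0.1 -0.1 -0.1  0.1]
vase_large side [447.9 -44. ] [ 3.6  4.1 -2.7 -1.4]
vase_medium both [ 568.  -169.2] [ 1.1  6.8 -5.6 -0.6 -0.2 -0.3  0.5  0.4]
vase_medium top [ 568.2 -169. ] [-0.3 -0.3  0.3  0.3]
vase_medium side [ 564.7 -175.8] [ 3.7  6.  -3.  -1.5]
vase_small both [577.2 254.6] [ 0.6 -0.6  1.   0.  -1.  -1.1 -0.4 -0.2]
vase_small top [576.  253.2] [-0.3 -0.5  0.3  0.5]
vase_small side [578.  255.8] [-0.2 -0.3  0.3  0.3]
disc_large both [579.2 388.1] [-0.1 -1.1  0.7  0.4 -1.2 -1.1  0.2  0.4]
disc_large top [578.5 387. ] [-0.7 -0.8  0.7  0.8]
disc_large side [579.3 388.7] [-0.4 -0.9  0.4  0.6]
disc_medium both [556.7 100.3] [ 0.5 -0.4  0.8  0.2 -1.3 -1.7  0.2 -0.1]
disc_medium top [555.   99.2] [-0.8 -0.8  0.8  0.8]
disc_medium side [557.7 101.1] [-0.2 -0.3  0.2  0.3]
disc_small both [448.8 390.3] [-0.  -1.6  1.   0.9 -1.2 -1.6  0.2  0.2]
disc_small top [447.5 389.3] [-0.7 -0.9  0.7  0.9]
disc_small side [449.2 390.8] [-0.5 -1.5  0.5  1. ]
cup_wide both [ 446.9 -156. ] [ 3.4  3.1 -0.1  1.1 -0.4 -1.2  1.3 -0.3]
cup_wide top [ 445.4 -155.1] [-0.9 -0.4  0.8  0.4]
cup_wide side [ 452.4 -160.7] [ 2.1  1.3 -1.7 -0.8]
cup_narrow both [452.1 119.4] [ 0.6 -0.6  0.6  0.2 -0.  -1.1 -0.8 -0.1]
cup_narrow top [450.9 118.6] [ 0.4 -0.5 -0.4  0.5]
cup_narrow side [452.9 120.3] [ 0.  -0.4 -0.   0.4]
glaze_jar both [456.4 239.3] [-1.1 -0.5  0.6  1.8  0.2 -1.8  0.3  2.8]
glaze_jar top [456.3 239.9] [-0.1 -1.8  0.1  2.8]
glaze_jar side [457.  237.6] [-0.8 -1.3  0.8  0.9]
timer both [567.7 -26.6] [ 0.2  1.2 -1.4  5.1  1.9 -2.4  0.2  4.4]
timer top [568.2 -24.7] [ 0.9 -2.6 -0.8  4.2]
timer side [572.6 -37.4] [ 1.  -1.9 -0.9  1.5]
[370.36894946 154.4294662   60.        ]
(20, 312) [319. 653.   0.]
(195, 312) [329. 316.   0.]
(195, 128) [689. 333.   0.]
(330, 133) [685.  67.   0.]
(455, 133) [ 693. -181.    0.]
```

```bash
python3 - <<'E'
from loc import *; import pickle
C=pickle.load(open("c0.pkl","rb"));S,T=C["side"],C["top"]
for s,t in (((163,284),(195,130)),((207,247),(252,131)),((240,217),(305,132)),((276,187),(365,132)),((309,160),(432,137))):
    f=lambda p:np.r_[proj(S,[p])[0]-s,proj(T,[p])[0]-t]
    r=least_squares(f,[650,100,50.]);print(r.x.round(),r.fun.round(1))
for u,z in (((67,152),90),((87,206),90),((78,254),90),((123,277),20),((512,150),60),((514,243),30)):print(u,ray(T,u,z).round())
E
```

```text
[684. 333.  14.] [ 1.8  0.4 -1.1 -1.8]
[683. 220.  15.] [ 1.   0.2 -0.5 -1. ]
[684. 117.  15.] [ 1.6  0.4 -0.7 -1.4]
[683.  -1.  19.] [-0.2 -0.   0.1  0.1]
[ 679. -131.   18.] [ 0.8  0.2 -0.3 -0.6]
(67, 152) [611. 547.  90.]
(87, 206) [512. 503.  90.]
(78, 254) [425. 513.  90.]
(123, 277) [390. 451.  20.]
(512, 150) [ 645. -275.   60.]
(514, 243) [ 472. -285.   30.]
```

>>> arm_command --steps '[[[0,0,0],8.5,1],[[0,0,0],0,1]]' --newtons 40

```text
time_s: 2.4
ee_pos: [197.7, -566.5, 250.3]
eef_rot: [3.128, 0.293, 0.0]
contact_force: [-0.1, 0.5, 0.3]
finger_gap: 85.4
finger_force: 0.0
```

```bash
python3 -c "
from rig import bot;s=bot.get_state();print(s['time_s'],s['qpos'],s['ee_pos'],s['eef_rot'])"
```

```text
2.4 [-1.23499583e+00  3.13489559e-01 -4.71046706e-02  1.21016708e+00
  5.62734820e-06  1.71972440e+00] [ 197.71941543 -566.49530979  250.30370688] [3.12785656e+00 2.93108554e-01 2.17823628e-05]
```

>>> arm_command --steps '[[[0,0,0],-8.5,1],[[0,0,0],-8.5,1],[[0,0,0],-8.5,1],[[0,0,0],-8.5,1],[[0,0,0],-8.5,1],[[0,0,0],-8.5,1],[[0,0,0],-8.5,1],[[0,0,0],-8.5,1]]'

```text
time_s: 3.2
ee_pos: [197.7, -566.5, 250.3]
eef_rot: [2.419, 2.005, 0.0]
contact_force: [-0.3, 1.3, -0.0]
finger_gap: 85.5
finger_force: 0.0
```

>>> arm_command --steps '[[[0,0,0],-8.5,1],[[0,0,0],-2.75,1],[[0.038,0.018,0],0,1],[[0.038,0.018,0],0,1],[[0.038,0.018,0],0,1],[[0.038,0.018,0],0,1],[[0.038,0.018,0],0,1],[[0.038,0.018,0],0,1]]'

```text
time_s: 4.0
ee_pos: [306.2, -337.0, 250.5]
eef_rot: [2.218, 2.224, 0.0]
contact_force: [0.4, -0.3, -0.3]
finger_gap: 85.4
finger_force: 0.0
```

>>> arm_command --steps '[[[0.038,0.018,0],0,1],[[0.038,0.018,0],0,1],[[0.038,0.018,0],0,1],[[0.038,0.018,0],0,1],[[0.038,0.018,0],0,1],[[0.038,0.018,0],0,1],[[0.038,0.018,0],0,1],[[0,0,0],0,1]]'

```text
time_s: 4.8
ee_pos: [433.5, -68.8, 250.5]
eef_rot: [2.211, 2.232, 0.003]
contact_force: [-0.2, -1.0, 0.3]
finger_gap: 85.5
finger_force: 0.0
```

>>> arm_command --steps '[[[0.031,0.0145,0],-0.25,1],[[0,0,0.035],-0.25,1],[[0,0,0.035],0,1],[[0,0,0.035],0,1],[[0,0,0.015],0,1],[[0,0,0],0,1]]'

```text
time_s: 5.4
ee_pos: [444.0, -41.9, 128.2]
eef_rot: [-2.207, -2.231, 0.005]
contact_force: [-0.3, -0.3, 0.9]
finger_gap: 85.7
finger_force: 0.0
```

```bash
python3 - <<'E'
from rig import bot
import cv2
for n in ("side","top"):
    c=bot.camera(n);f=c["frame"][:,:,::-1]
    f=f[100:300,280:480] if n=="side" else f[170:370,290:490]
    cv2.imwrite(f"pics/{n}1.png",cv2.resize(f,None,fx=2.5,fy=2.5))
import numpy as np
cv2.imwrite("pics/p1.png",cv2.resize(np.hstack([cv2.imread("pics/side1.png"),cv2.imread("pics/top1.png")]),(800,400)))
E
```

```text
(no output)
```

View pics/p1.png

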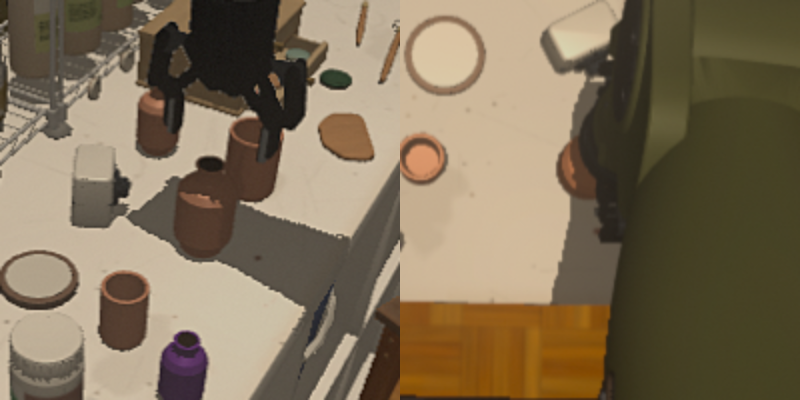

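The side crop shows the open gripper hovering over vase_large, at about (205,160) in the crop. Its finger plane is clear of the timer and the wide cup.

>>> arm_command --steps '[[[0.004,0.004,0],0.6,1],[[0,0,0],0,1],[[0,0,0.02],0,1],[[0,0,0.02],0,1],[[0,0,0.02],0,1],[[0,0,0.013],0,1],[[0,0,0],0,1]]'

```text
time_s: 6.2
ee_pos: [449.5, -37.4, 56.5]
eef_rot: [-2.222, -2.219, 0.002]
contact_force: [-0.6, 0.4, -0.7]
finger_gap: 85.2
finger_force: 0.0
```

>>> arm_command --steps '[[[0,0,0],0,0.5],[[0,0,0],0,0.2],[[0,0,0],0,-0.2],[[0,0,0],0,-1],[[0,0,0],0,-1],[[0,0,0],0,-1],[[0,0,0],0,-1]]' --newtons 40

```text
time_s: 6.9
ee_pos: [450.8, -37.6, 58.7]
eef_rot: [2.223, 2.219, 0.001]
contact_force: [-3.0, -0.5, 5.9]
finger_gap: 58.9
finger_force: 41.5
```

>>> arm_command --steps '[[[0,0,-0.005],0,-1],[[0,0,-0.01],0,-1],[[0,0,-0.02],0,-1],[[0,0,-0.025],0,-1],[[0,0,-0.025],0,-1],[[0,0,-0.02],0,-1],[[0,0,-0.01],0,-1],[[0,0,0],0,-1]]'

```text
time_s: 7.7
ee_pos: [451.5, -37.6, 174.1]
eef_rot: [2.222, 2.217, 0.003]
contact_force: [-0.5, 0.4, -1.9]
finger_gap: 58.8
finger_force: 43.6
```

>>> arm_command --steps '[[[0.01,0.003,-0.005],0,-1],[[0.02,0.006,-0.005],0,-1],[[0.03,0.009,0],0,-1],[[0.03,0.009,0],0,-1],[[0.03,0.009,0],0,-1],[[0.03,0.009,0],0,-1],[[0.03,0.009,0],0,-1],[[0.03,0.009,0],0,-1]]'

```text
time_s: 8.5
ee_pos: [513.0, 174.3, 181.0]
eef_rot: [-2.222, -2.219, 0.003]
contact_force: [-0.2, 0.1, -2.6]
finger_gap: 58.3
finger_force: 43.5
```

>>> arm_command --steps '[[[0.03,0.009,0],0,-1],[[0.03,0.009,0],0,-1],[[0.03,0.009,0],0,-1],[[0.03,0.009,0],0,-1],[[0.03,0.009,0],0,-1],[[0.03,0.009,0],0,-1],[[0.02,0.006,0],0,-1],[[0,0,0],0,-1]]'

```text
time_s: 9.3
ee_pos: [573.4, 375.5, 180.1]
eef_rot: [-2.219, -2.222, 0.002]
contact_force: [0.4, -0.6, -2.2]
finger_gap: 58.7
finger_force: 43.6
```

>>> arm_command --steps '[[[0,0,0],0,-1],[[0.012,0.005,0],0,-1],[[0,0,0.01],0,-1],[[0,0,0.02],0,-1],[[0,0,0.02],0,-1],[[0,0,0.02],0,-1],[[0,0,0.01],0,-1],[[0,0,0],0,-1]]'

```text
time_s: 10.1
ee_pos: [577.5, 382.6, 99.9]
eef_rot: [-2.224, -2.218, 0.007]
contact_force: [-0.4, -0.2, -2.0]
finger_gap: 59.1
finger_force: 43.6
```

```bash
python3 - <<'E'
from rig import bot
import cv2,numpy as np
from loc import *
o=[]
s=bot.get_state();print(s['ee_pos'],s['time_s'])
for n in ("side","top"):
    c=bot.camera(n);f=c["frame"][:,:,::-1].copy()
    l,t=(100,220) if n=="side" else (90,100)
    d=[(round(d['p'],2),d['box']) for d in bot.silhouettes(c,'vase_large')];print(n,d)
    x,y,z=s['ee_pos'];print(box(c,'vase_large',x,y,z-58.7))
    o.append(cv2.resize(f[t:t+200,l:l+200],(400,400),interpolation=cv2.INTER_CUBIC))
cv2.imwrite("pics/p2.png",np.hstack(o))
E
```

```text
[577.45651484 382.57513194  99.90989897] 10.1
side [(0.88, [161.2, 273.6, 46.2, 57.8]), (0.35, [233.9, 355.5, 39.7, 40.0])]
[158.4330588  266.79167487 205.53708498 330.87824404]
top []
[135.64052025 152.66856392 175.67282617 191.63646669]
```

View pics/p2.png

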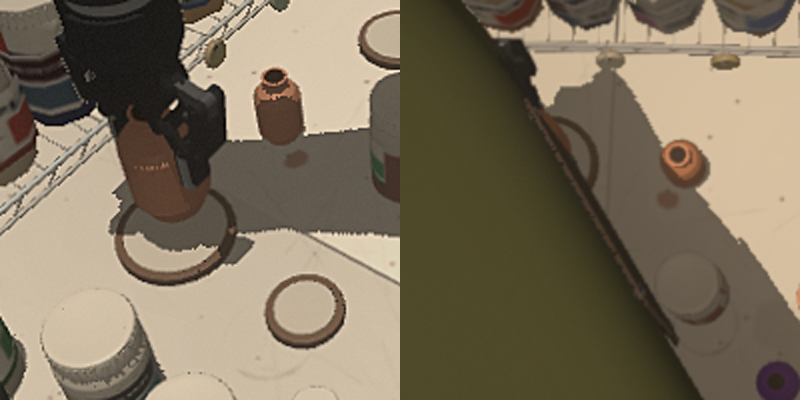

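The left (side) crop shows the vase upright in the grip, just above the large disc and slightly off toward the upper right. The correction is about +2 mm in x and +6 mm in y.

>>> arm_command --steps '[[[0.006,0.002,0],0,-1],[[0,0,0],0,-1],[[0,0,0.008],0,-1],[[0,0,0.008],0,-1],[[0,0,0.006],0,-1],[[0,0,0.003],0,-1],[[0,0,0],0,-1]]'

```text
time_s: 11.0
ee_pos: [580.5, 389.8, 76.2]
eef_rot: [-2.223, -2.219, 0.003]
contact_force: [-0.7, -0.4, -2.4]
finger_gap: 59.0
finger_force: 43.7
```

>>> arm_command --steps '[[[0,0,0.002],0,-1],[[0,0,0.002],0,-1],[[0,0,0.002],0,-1],[[0,0,0.001],0,-1],[[0,0,0],0,-1]]'

```text
time_s: 11.5
ee_pos: [581.0, 390.2, 70.1]
eef_rot: [-2.224, -2.219, 0.0]
contact_force: [0.4, -0.5, -2.3]
finger_gap: 59.1
finger_force: 43.7
```

>>> arm_command --steps '[[[-0.001,-0.002,0.001],0,-1],[[0,0,0.001],0,-1],[[0,0,0],0,-1]]'

```text
time_s: 11.8
ee_pos: [578.9, 389.3, 68.9]
eef_rot: [-2.223, -2.219, -0.0]
contact_force: [-2.6, -0.5, 3.0]
finger_gap: 58.8
finger_force: 44.0
```

>>> arm_command --steps '[[[0,0,0],0,0.3],[[0,0,0],0,0.5],[[0,0,0],0,0.8],[[0,0,0],0,1],[[0,0,0],0,1],[[0,0,0],0,1]]' --newtons 20

```text
time_s: 12.4
ee_pos: [579.2, 389.3, 68.3]
eef_rot: [2.224, 2.219, 0.0]
contact_force: [0.8, -0.1, -0.3]
finger_gap: 84.8
finger_force: 0.0
```

>>> arm_command --steps '[[[0,0,-0.01],0,1],[[0,0,-0.02],0,1],[[0,0,-0.03],0,1],[[0,0,-0.03],0,1],[[0,0,-0.03],0,1],[[0,0,-0.03],0,1],[[0,0,0],0,1]]'

```text
time_s: 13.1
ee_pos: [581.4, 390.8, 224.8]
eef_rot: [2.222, 2.218, 0.014]
contact_force: [1.1, 0.9, 0.2]
finger_gap: 85.3
finger_force: 0.0
```

>>> arm_command --steps '[[[-0.034,-0.001,0],0,1],[[-0.034,-0.001,0],0,1],[[-0.034,-0.001,0],0,1],[[-0.034,-0.001,0],0,1],[[0,0,0.03],0,1],[[0,0,0.04],0,1],[[0,0,0.04],0,1],[[0,0,0],0,1]]'

```text
time_s: 13.9
ee_pos: [570.7, 251.2, 102.9]
eef_rot: [-2.221, -2.216, 0.015]
contact_force: [-1.1, -0.0, -0.3]
finger_gap: 85.5
finger_force: 0.0
```

```bash
python3 - <<'E'
from rig import bot
from loc import *
s=bot.get_state();print(s['ee_pos'],s['time_s'])
c=bot.camera("side")
for t in ("vase_large","vase_small"):print(t,[(round(d['p'],2),np.round(fit([(c,d['box'])],t,[580,300],z)[0],1),d['box']) for z in [10*(t=="vase_large")] for d in bot.silhouettes(c,t)])
cv2.imwrite("pics/p3.png",cv2.resize(c["frame"][200:400,100:350,::-1],(750,600)))
E
```

```text
[570.65774415 251.2152704  102.91586988] 13.9
vase_large [(0.96, array([575.6, 388.5]), [160.3, 283.7, 47.4, 63.4])]
vase_small [(0.7, array([575.3, 258.9]), [227.0, 252.7, 24.2, 43.8]), (0.68, array([373. , 160.3]), [357.1, 267.2, 27.2, 36.1])]
```

View pics/p3.png

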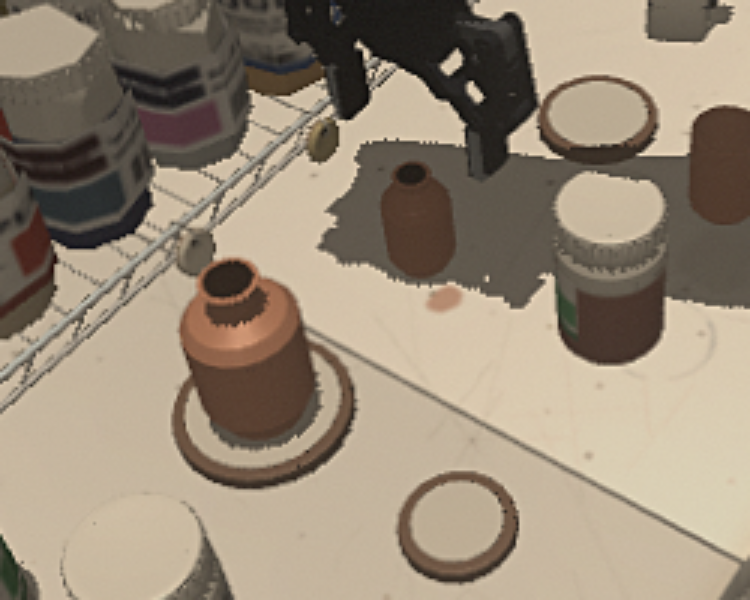

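The large vase at (250,360) in the crop stands upright, close to the middle of its disc. The gripper is above vase_small at (418,220).

>>> arm_command --steps '[[[0.0035,0.006,0],0,1],[[0,0,0],0,1],[[0,0,0.02],0,1],[[0,0,0.02],0,1],[[0,0,0.02],0,1],[[0,0,0.01],0,1],[[0,0,0],0,1]]'

```text
time_s: 14.75
ee_pos: [580.3, 256.6, 37.6]
eef_rot: [-2.223, -2.219, 0.002]
contact_force: [1.1, 0.4, 0.3]
finger_gap: 85.1
finger_force: 0.0
```

>>> arm_command --steps '[[[-0.002,-0.003,0.007],0,1],[[0,0,0],0,0.4],[[0,0,0],0,0],[[0,0,0],0,-0.3],[[0,0,0],0,-1],[[0,0,0],0,-1],[[0,0,0],0,-1],[[0,0,0],0,-1]]' --newtons 40

```text
time_s: 15.55
ee_pos: [578.3, 255.0, 32.2]
eef_rot: [2.223, 2.219, 0.002]
contact_force: [-0.8, 0.1, 6.8]
finger_gap: 39.4
finger_force: 40.7
```

>>> arm_command --steps '[[[0,0,-0.005],0,-1],[[0,0,-0.01],0,-1],[[0,0,-0.025],0,-1],[[0,0,-0.035],0,-1],[[0,0,-0.035],0,-1],[[0,0,-0.02],0,-1],[[0,0,-0.005],0,-1],[[0,0,0],0,-1]]'

```text
time_s: 16.35
ee_pos: [578.3, 254.9, 167.1]
eef_rot: [2.223, 2.219, 0.002]
contact_force: [-0.6, -0.1, -1.7]
finger_gap: 38.6
finger_force: 40.5
```

>>> arm_command --steps '[[[0.01,-0.01,0],0,-1],[[0.02,-0.02,0],0,-1],[[0.025,-0.024,0],0,-1],[[0.025,-0.024,0],0,-1],[[0.025,-0.024,0],0,-1],[[0.02,-0.018,0],0,-1],[[0.01,-0.009,0],0,-1],[[0,0,0],0,-1]]'

```text
time_s: 17.15
ee_pos: [446.9, 390.8, 164.9]
eef_rot: [-2.22, -2.222, 0.004]
contact_force: [-0.1, 0.6, -3.0]
finger_gap: 38.9
finger_force: 40.6
```

>>> arm_command --steps '[[[0,0,0],0,-1],[[0,0,0.01],0,-1],[[0,0,0.025],0,-1],[[0,0,0.03],0,-1],[[0,0,0.025],0,-1],[[0,0,0.01],0,-1],[[0,0,0],0,-1],[[0,0,0],0,-1]]'

```text
time_s: 17.95
ee_pos: [449.9, 389.9, 66.9]
eef_rot: [2.224, 2.218, 0.001]
contact_force: [0.7, 0.0, -0.7]
finger_gap: 39.2
finger_force: 40.6
```

>>> arm_command --steps '[[[0,0,0.006],0,-1],[[0,0,0.006],0,-1],[[0,0,0.005],0,-1],[[0,0,0.003],0,-1],[[0,0,0.002],0,-1],[[0,0,0],0,-1]]'

```text
time_s: 18.55
ee_pos: [448.9, 389.9, 44.0]
eef_rot: [-2.224, -2.219, 0.001]
contact_force: [-0.1, 0.8, -1.8]
finger_gap: 39.0
finger_force: 40.6
```

>>> arm_command --steps '[[[0,0,0.001],0,-1],[[0,0,0],0,-1]]'

```text
time_s: 18.75
ee_pos: [449.2, 390.1, 43.4]
eef_rot: [2.224, 2.219, 0.0]
contact_force: [0.2, 0.2, -1.3]
finger_gap: 38.9
finger_force: 40.6
```

>>> arm_command --steps '[[[0,0,0.001],0,-1],[[0,0,0.001],0,-1],[[0,0,0],0,-1]]'

```text
time_s: 19.05
ee_pos: [449.3, 390.2, 42.2]
eef_rot: [2.224, 2.219, 0.001]
contact_force: [-1.5, -2.2, 5.3]
finger_gap: 38.9
finger_force: 41.2
```

Contact. Next I release, rise and head for the medium vase.

>>> arm_command --steps '[[[0,0,0],0,-0.1],[[0,0,0],0,0.2],[[0,0,0],0,0.6],[[0,0,0],0,1],[[0,0,0],0,1],[[0,0,0],0,1],[[0,0,0],0,1]]' --newtons 20

```text
time_s: 19.75
ee_pos: [449.1, 390.0, 41.2]
eef_rot: [-2.224, -2.219, 0.0]
contact_force: [0.4, -1.1, -0.5]
finger_gap: 85.3
finger_force: 0.0
```

>>> arm_command --steps '[[[0,0,-0.01],0,1],[[0,0,-0.025],0,1],[[0,0,-0.035],0,1],[[0,0,-0.035],0,1],[[0,0,-0.035],0,1],[[0,0,-0.03],0,1],[[0,0,0],0,1]]'

```text
time_s: 20.45
ee_pos: [451.3, 391.9, 217.2]
eef_rot: [2.223, 2.219, 0.014]
contact_force: [-0.1, 0.6, -0.3]
finger_gap: 85.3
finger_force: 0.0
```

>>> arm_command --steps '[[[-0.04,0.007,0],0,1],[[-0.04,0.007,0],0,1],[[-0.04,0.007,0],0,1],[[-0.04,0.007,0],0,1],[[-0.04,0.007,0],0,1],[[-0.04,0.007,0],0,1],[[-0.04,0.007,0],0,1]]'

```text
time_s: 21.15
ee_pos: [497.2, 108.2, 211.2]
eef_rot: [-2.223, -2.219, 0.0]
contact_force: [0.2, -0.3, 0.2]
finger_gap: 85.7
finger_force: 0.0
```

>>> arm_command --steps '[[[-0.04,0.01,0],0,1],[[-0.04,0.01,0],0,1],[[-0.04,0.01,0],0,1],[[-0.04,0.01,0],0,1],[[-0.04,0.01,0],0,1],[[-0.04,0.01,0],0,1],[[-0.03,0.007,0],0,1],[[0,0,0],0,1]]'

```text
time_s: 21.95
ee_pos: [564.3, -163.8, 210.8]
eef_rot: [2.228, 2.214, -0.001]
contact_force: [-0.5, 1.6, -0.4]
finger_gap: 85.4
finger_force: 0.0
```

>>> arm_command --steps '[[[-0.004,0.005,0],0,1],[[0,0,0.02],0,1],[[0,0,0.03],0,1],[[0,0,0.03],0,1],[[0,0,0.02],0,1],[[0,0,0.01],0,1],[[0,0,0],0,1],[[0,0,0],0,1]]'

```text
time_s: 22.75
ee_pos: [569.7, -163.9, 102.2]
eef_rot: [2.222, 2.22, 0.001]
contact_force: [-0.4, -0.3, -0.1]
finger_gap: 85.5
finger_force: 0.0
```

```bash
python3 - <<'E'
from rig import bot
from loc import *
o=[]
for n in ("side","top"):
    c=bot.camera(n);f=c["frame"][:,:,::-1]
    l,t=(270,90) if n=="side" else (130,130)
    o.append(cv2.resize(f[t:t+180,l:l+180],(400,400)))
    if n=="side":print([(round(d['p'],2),np.round(fit([(c,d['box'])],'vase_medium',[570,-170])[0],1),d['box']) for d in bot.silhouettes(c,'vase_medium')])
cv2.imwrite("pics/p4.png",np.hstack(o))
E
```

```text
[(0.86, array([ 564.3, -159.6]), [345.7, 139.3, 27.8, 42.0])]
```

View pics/p4.png

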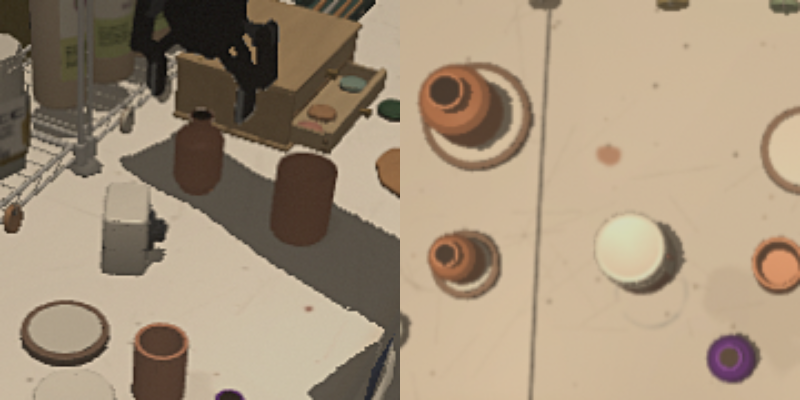

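The right crop (top view) shows the large and small vases standing on their discs at (455,100) and (460,258). The left crop shows the gripper over vase_medium at (200,155).

>>> arm_command --steps '[[[-0.004,0,0],0,1],[[0,0,0.02],0,1],[[0,0,0.02],0,1],[[0,0,0.015],0,1],[[0,0,0.007],0,1],[[0,0,0],0,1],[[0,0,0],0,1]]'

```text
time_s: 23.6
ee_pos: [569.6, -168.5, 40.0]
eef_rot: [2.223, 2.219, 0.001]
contact_force: [-0.1, 0.4, 0.0]
finger_gap: 85.2
finger_force: 0.0
```

>>> arm_command --steps '[[[0,0,0],0,0.5],[[0,0,0],0,0.1],[[0,0,0],0,-0.2],[[0,0,0],0,-1],[[0,0,0],0,-1],[[0,0,0],0,-1],[[0,0,0],0,-1]]' --newtons 40

```text
time_s: 24.3
ee_pos: [569.5, -168.4, 40.3]
eef_rot: [2.223, 2.219, 0.001]
contact_force: [-0.7, -0.1, 6.1]
finger_gap: 49.1
finger_force: 41.1
```

>>> arm_command --steps '[[[0,0,-0.005],0,-1],[[0,0,-0.01],0,-1],[[0,0,-0.025],0,-1],[[0,0,-0.03],0,-1],[[0,0,-0.03],0,-1],[[0,0,-0.02],0,-1],[[0,0,-0.005],0,-1],[[0,0,0],0,-1]]'

```text
time_s: 25.1
ee_pos: [569.5, -168.4, 165.2]
eef_rot: [2.222, 2.218, 0.001]
contact_force: [0.7, -0.6, -1.4]
finger_gap: 49.2
finger_force: 41.7
```

>>> arm_command --steps '[[[0.01,-0.001,0],0,-1],[[0.02,-0.001,0],0,-1],[[0.03,-0.001,0],0,-1],[[0.03,-0.002,0],0,-1],[[0.03,-0.002,0],0,-1],[[0.03,-0.002,0],0,-1],[[0.03,-0.001,0],0,-1],[[0.03,-0.001,0],0,-1]]'

```text
time_s: 25.9
ee_pos: [556.7, 43.5, 162.5]
eef_rot: [-2.222, -2.218, 0.003]
contact_force: [0.6, -0.8, -1.6]
finger_gap: 49.1
finger_force: 41.7
```

>>> arm_command --steps '[[[0.025,-0.001,0],0,-1],[[0.02,0,0],0,-1],[[0.01,0,0],0,-1],[[0.004,0,0],0,-1],[[0,0,0],0,-1],[[0,0,0],0,-1]]'

```text
time_s: 26.5
ee_pos: [557.4, 100.1, 164.0]
eef_rot: [-2.224, -2.218, 0.001]
contact_force: [0.2, -0.0, -1.3]
finger_gap: 49.1
finger_force: 41.7
```

>>> arm_command --steps '[[[0,0,0.01],0,-1],[[0,0,0.02],0,-1],[[0,0,0.025],0,-1],[[0,0,0.02],0,-1],[[0,0,0.01],0,-1],[[0,0,0.005],0,-1],[[0,0,0],0,-1],[[0,0,0],0,-1]]'

```text
time_s: 27.3
ee_pos: [558.2, 100.8, 75.1]
eef_rot: [2.223, 2.219, 0.002]
contact_force: [0.5, -0.1, -1.4]
finger_gap: 49.1
finger_force: 41.7
```

>>> arm_command --steps '[[[0,0,0.006],0,-1],[[0,0,0.006],0,-1],[[0,0,0.005],0,-1],[[0,0,0.003],0,-1],[[0,0,0.002],0,-1],[[0,0,0],0,-1]]'

```text
time_s: 27.9
ee_pos: [557.3, 100.7, 51.9]
eef_rot: [-2.223, -2.219, 0.001]
contact_force: [0.4, 0.6, -1.3]
finger_gap: 49.0
finger_force: 41.7
```

>>> arm_command --steps '[[[0,0,0.001],0,-1],[[0,0,0.001],0,-1],[[0,0,0],0,-1]]'

```text
time_s: 28.2
ee_pos: [557.7, 100.8, 50.4]
eef_rot: [2.223, 2.219, 0.0]
contact_force: [0.5, 0.0, -2.2]
finger_gap: 49.3
finger_force: 41.8
```

>>> arm_command --steps '[[[0,0,0.001],0,-1],[[0,0,0],0,-1]]'

```text
time_s: 28.4
ee_pos: [557.7, 100.9, 50.3]
eef_rot: [2.223, 2.219, 0.001]
contact_force: [-2.8, -0.3, 6.8]
finger_gap: 48.8
finger_force: 42.5
```

>>> arm_command --steps '[[[0,0,0],0,0.1],[[0,0,0],0,0.3],[[0,0,0],0,0.7],[[0,0,0],0,1],[[0,0,0],0,1],[[0,0,0],0,1]]' --newtons 20

```text
time_s: 29.0
ee_pos: [557.5, 100.8, 49.2]
eef_rot: [-2.224, -2.219, 0.0]
contact_force: [0.7, 0.4, -0.1]
finger_gap: 85.2
finger_force: 0.0
```

>>> arm_command --steps '[[[0,0,-0.01],0,1],[[0,0,-0.025],0,1],[[0,0,-0.035],0,1],[[0,0,-0.035],0,1],[[0,0,-0.035],0,1],[[0,0,-0.03],0,1],[[0,0,0],0,1]]'

```text
time_s: 29.7
ee_pos: [560.3, 101.3, 224.9]
eef_rot: [2.22, 2.216, 0.011]
contact_force: [1.2, -0.5, -0.0]
finger_gap: 85.2
finger_force: 0.0
```

>>> arm_command --steps '[[[-0.04,-0.01,0],0,1],[[-0.04,-0.01,0],0,1],[[-0.04,-0.01,0],0,1],[[-0.04,-0.01,0],0,1],[[-0.04,-0.01,0],0,1],[[-0.04,-0.01,0],0,1],[[-0.04,-0.01,0],0,1],[[0,0,0],0,1]]'

```text
time_s: 30.5
ee_pos: [485.5, -182.9, 219.1]
eef_rot: [2.229, 2.213, -0.003]
contact_force: [-0.2, 0.0, 0.7]
finger_gap: 85.6
finger_force: 0.0
```

```bash
python3 - <<'E'
from rig import bot
from loc import *
o=[]
D={'vase_large':(579,388),'vase_medium':(557,100),'vase_small':(449,390)}
for n in ("side","top"):
    c=bot.camera(n);f=c["frame"][:,:,::-1]
    l,t=(130,125) if n=="side" else (130,110)
    o.append(cv2.resize(f[t:t+280,l:l+280],(400,400),interpolation=cv2.INTER_CUBIC))
    for v,x0 in D.items():print(n,v,x0,[(round(d['p'],2),np.round(fit([(c,d['box'])],v,x0,10)[0],1)) for d in bot.silhouettes(c,v)])
cv2.imwrite("pics/p5.png",np.hstack(o))
E
```

```text
side vase_large (579, 388) []
side vase_medium (557, 100) [(0.72, array([577.5, 391.1])), (0.64, array([554.9, 105.1]))]
side vase_small (449, 390) [(0.93, array([372.5, 169.9])), (0.63, array([449.4, 391.2]))]
top vase_large (579, 388) [(0.59, array([578.9, 385.8]))]
top vase_medium (557, 100) [(0.7, array([575.4, 384.4])), (0.59, array([557.2, 100.7]))]
top vase_small (449, 390) [(0.87, array([452.2, 388.7])), (0.77, array([370.2, 159.2]))]
```

View pics/p5.png

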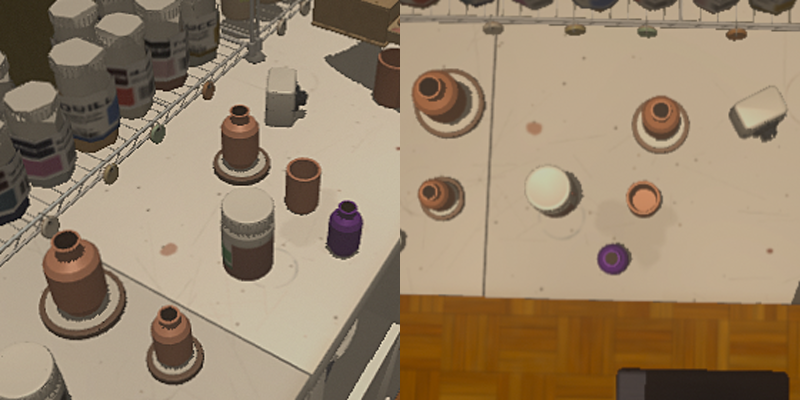

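All three vases stand upright and centred on their own discs, each within about 5 mm. The cups, jar and timer have not moved, and the arm is clear.

```bash
python3 -c "
from rig import bot;print(bot.job_done())"
```

```text
the job is handed in; nothing more can be done
None
```

I set the three vases upright on their matching discs, each within about 5 mm of centre by the cameras, left the cups, jar and timer in place, and handed the job in at about 31 s; no verdict came back.

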